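# Open the tablet stand's leg and set the tablet on it

### The arm

A 6-joint arm with a two-finger parallel gripper is mounted at the origin on the work surface; the furniture and walls round the work are solid. World frame = base frame: x ahead of the robot, y to its left, z up, the work surface at z = 0. Lengths are in m, angles in rad, forces in N, time in s.
With the tool pointing down it reaches from about 0.35 to 0.975 m from the base axis. Payload 4.9 kg.
Tool frame: the origin (TCP) lies at the very end of the fingers, on their centre line; the grasp point (between the pads) lies 19 mm behind it; z points along the fingers, y is the line along which they close (so a half turn about z gives the same grasp; the last joint's range is limited). The gripper opens to 85 mm and grips with 20 to 120 N. Pads are 22 mm wide; open, the fingers measure 114 mm over their backs; the gripper's body (76 mm by 85 mm) begins 54 mm behind the grasp point. The pads swing forward as they close: fully open they stand 13 mm farther back than shut.
Start: joints at [-1.305, 0.053, 1.613, -0, 1.476, -0.119], TCP at [0.235, -0.579, 0.208] pointing down, gripper open.
Joint ranges: [-3.01, 3.01], [-1.01, 2.22], [0.06, 2.58], [-1.02, 4.17], [0.09, 2.62], [-3.14, 3.14]. Speed limits (rad/s): [2.57, 2.57, 3.14, 3.14, 3.14, 3.14].

### API

Orientations are given as a rotation vector (axis times angle).
In Python, from station import get_obs, get_image, finish_job gives the robot as it stands. The module is installed in compiled form; this text tells all that it offers.
- The arm moves only by the tool carry_out, never from a script. Its argument "rows" is a list of rows, each a list of 7 numbers: the turn, a rotation vector about the tool's x, y, z as a fraction of full scale, then the shift along the tool's x, y, z as a fraction of full scale, then the closure, from -1 (fully open) to 1 (shut). A call has 1 to 5 rows; each row is the pose to reach, as a shift and turn from the pose commanded when the call began, along the tool's axes at that moment, turning the shorter way round; what a row does not reach only later rows make up. Full scale, the value 1, is 300 mm for a shift and pi rad for a turn. A row lasts 1/10 s, in which the tool goes at most 50 mm and 8.59 degrees, less where a joint would pass 70% of its speed; a pose out of reach is approached as far as the arm can. A call with a number of a shift or a turn outside -1 to 1 is refused whole. A call with a gripper value outside its range is refused whole. The fingers move at their own pace and stop on an object; "force" is the grip in N (left out, the last holds). Time passes only in rows, so rows that repeat a pose let the fingers close. It gives the time, the measured TCP pose, the force, the opening and the grip force at its end, in the units of the state.
- get_obs(): the state, without advancing time (a new reading comes with each control period).
- get_image(name): name is "scene" or "top"; returns a dict with "img" (384x512x3 uint8, blue, green, red), "mtx" (3x3 intrinsics, pixels), "R" (3x3) and "t" (3): a world point X has camera coordinates R X + t. Camera axes: x right, y down, z forward; pixel columns grow to the right and rows downward; lengths in m; the calibration is good to about 2 mm. A picture is of the moment at which its call begins. There is no depth.
- finish_job(): hands the job in; it is judged then, once.
The state is a dict: "t": time; "q": joint angles; "dq": joint speeds; "effort": joint torques, N m; "tool_pos": TCP position; "tool_rot": TCP orientation; "contact_force": force on the tool from outside, world axes, zero at the start; "wrist_torque": the same for the moment, N m; "opening": finger opening in m; "grip_force": force on a finger pad.
Only numpy, scipy, OpenCV 4.12 (cv2) and the standard library are available. Lean on these libraries where they do the work, as an engineer would, in place of code of your own. Each camera call takes 0.05 s, during which the arm holds its last target. There are 200 camera calls.

### The job

The wooden tablet stand's folding rear leg is only part-way out: swing it fully out, until it meets its stop. Then lift the tablet out of its charging dock and set it in the stand, about centred, its lower edge down on the plank behind the lip and its back leaning on the panel, screen to the front. Leave the stand about where it is and the other things on the desk undisturbed.

Things in the scene. Friction and masses are not known exactly. Their poses are not given: they have to be found in the camera images.
- stand: Loose light-wood tablet stand, 0.45 kg. Origin: on the desk, below the line where the panel's front face meets the plank, half-way along it. x to the stand's front, y along the panel, z up. Plank: x -20 to +40 mm, 150 mm long (y), top 15 mm above the desk. Lip along its front rises to 25 mm above the desk, inner face at x = 25 mm: a trough 25 mm wide for the tablet.
- panel_top (a point): Middle of the top edge of the panel's front face. The panel, 150 mm wide, 100 mm high along its slope and 9 mm thick, leans back 15 degrees from upright: its front face runs from x = 0 at 15 mm height to x = -26 mm at 112 mm height (stand's axes). The leg is hinged behind it, at the stand's y = 0.
- leg (a joint): Angle (rad) of the folding leg, a small darker-wood gate on the panel's back. 0: folded flat along the panel towards the stand's +y; 1.57: at its stop, pointing straight back (stand's -x). Light friction (0.02 N m), stays where left. To open it, push its outer post from the side that faces the panel: at the start a closed fingertip 20 mm thick fits between panel and post.
- leg_hinge (a point): Point on the leg's hinge line (which leans 15 degrees, like the panel) about which leg_post circles: 35 mm behind the stand's origin, 87 mm above the desk. Fixed to the stand, axes as the stand's.
- leg_post (a point): On the axis of the leg's outer post, 82 mm from the hinge line; 66 mm above the desk when open. The post is 88 mm long, 12 mm thick in the direction of swing, 16 mm wide, reaching from 1 to 89 mm above the desk and upright when open; 8 mm thick rails join it to the hinge. Axes: z along the hinge line, y from hinge to post, -x the direction of opening.
- dock: White charging dock, fixed, 74 x 132 mm. Origin: centre of its underside. An upright slot 12 mm wide, open at the top and both ends, runs along its y; slot floor 10 mm above the desk; the wall on the -x side rises to 54 mm, the other to 46 mm.
- tablet_center (a point): Centre of the tablet: aluminium back, dark screen; 9 mm thick (x), 230 mm long (y), 158 mm high (z), 0.40 kg, loose. It stands on a long edge in the dock's slot, top edge 168 mm above the desk; grip it across its thickness by the top edge. x points out of the screen, z to its upper long edge.
- tablet_foot (a point): Middle of the tablet's lower long edge, half-way through its thickness; axes as for tablet_center.
- rubber_stamp: Hand stamp with a red knob on a wooden block, 24 x 48 x 69 mm, upright on the desk near the dock, on the -x side. Bystander. Origin: centre of its underside.
- ink_bottle: Dark blue ink bottle with a black cap, 54 mm wide, 64 mm high, near the dock, on its -x side. Bystander. Origin: centre of its underside.
- stapler: Black stapler, 150 x 36 x 45 mm, on the desk between stand and dock. Bystander. Origin: centre of its underside; x along its length.

How it is judged:
By the outcome, as a careful person would: the job done as asked, in the order asked, and still so for the second after the job is handed in, with the robot touching nothing.
It also fails if it takes over 64 s, if anything falls off the work surface, if the arm or the gripper's body presses on something with over 40 N, if the wrist force passes 120 N, or if a joint passes its speed limit or range.

## Working session

There is one attempt and no reset: what is moved stays moved. The work goes in short steps, Python scripts to look and compute and a tool call to move; the robot and the scene stay as the last step left them, time stands still between calls to the robot, and variables do not carry over. Pictures are saved under pics/ and viewed, at most 10 in all, crops included, and the job is handed in when it is done.

Besides the shell and the picture viewer there is one more tool, called after "Call:" by a JSON object that holds its "op" and its "data". carry_out: Moves the arm, as the interface text tells. Shift numbers are shares of 300 mm and turn numbers shares of pi rad, none past 1 either way. Its arguments: {"type":"object","properties":{"rows":{"type":"array"},"force":{"type":"number"}},"required":["rows"]}

```bash
mkdir -p pics
cat > h.py <<'E'
import numpy as np,cv2
from station import get_obs,get_image,finish_job
from scipy.spatial.transform import Rotation as Ro
def ray(c,u,v):
    d=np.linalg.inv(c["mtx"])@[u,v,1.]; R=np.array(c["R"]); return -R.T@np.array(c["t"]), R.T@d
def onz(c,u,v,z):
    o,d=ray(c,u,v); return o+d*(z-o[2])/d[2]
def proj(c,X):
    p=np.array(c["mtx"])@(np.array(c["R"])@np.array(X)+np.array(c["t"])); return p[:2]/p[2]
def tri(c1,p1,c2,p2):
    o1,d1=ray(c1,*p1);o2,d2=ray(c2,*p2)
    s=np.linalg.lstsq(np.c_[d1,-d2],o2-o1,rcond=None)[0]
    a=o1+s[0]*d1;b=o2+s[1]*d2; return (a+b)/2,np.linalg.norm(a-b)
def st():
    o=get_obs(); R=Ro.from_rotvec(o["tool_rot"])
    print("t",o["t"],"p",np.round(o["tool_pos"],4),"\n",R.as_matrix().round(3),"F",np.round(o["contact_force"],1),"op",o["opening"],o["grip_force"]); return o,R
def to(X,Rt=None):
    "shift/turn numbers to reach world X (and orientation Rt)"
    o=get_obs();R=Ro.from_rotvec(o["tool_rot"])
    s=R.inv().apply(np.array(X)-o["tool_pos"])/.3
    r=(R.inv()*Rt).as_rotvec()/np.pi if Rt is not None else np.zeros(3)
    print(np.round(r,3),np.round(s,3))
E
python3 - <<'E'
from h import *
o,R=st();print(np.round(o["q"],3))
a=get_image("scene");b=get_image("top")
for n,c in(("s",a),("t",b)):
    cv2.imwrite(f"raw_{n}.png",c["img"]);cv2.imwrite(f"pics/{n}1.png",cv2.resize(c["img"],(800,600),interpolation=cv2.INTER_CUBIC))
    print(n,np.round(ray(c,256,192),2))
E
```

```text
t 0.0 p [ 0.2344 -0.5787  0.2064] 
 [[ 0.927  0.375 -0.001]
 [ 0.375 -0.927  0.002]
 [ 0.    -0.002 -1.   ]] F [-0.2 -0.7 -0.1] op 0.0852721794380145 0.0
[-1.305  0.053  1.614 -0.     1.476 -0.119]
s [[-0.14  1.03  0.6 ]
 [ 0.43 -0.81 -0.4 ]]
t [[ 0.26  0.05  0.97]
 [ 0.16 -0.01 -0.99]]
```

View pics/s1.png

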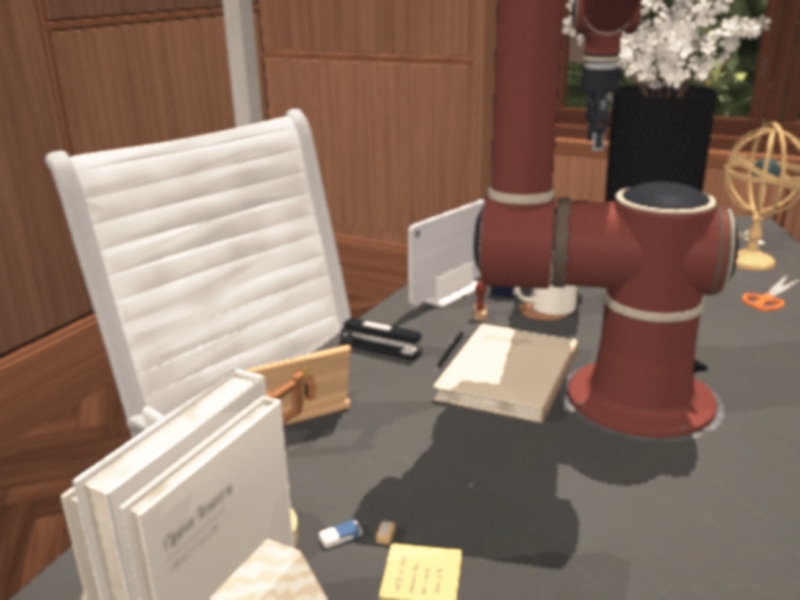

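View pics/t1.png

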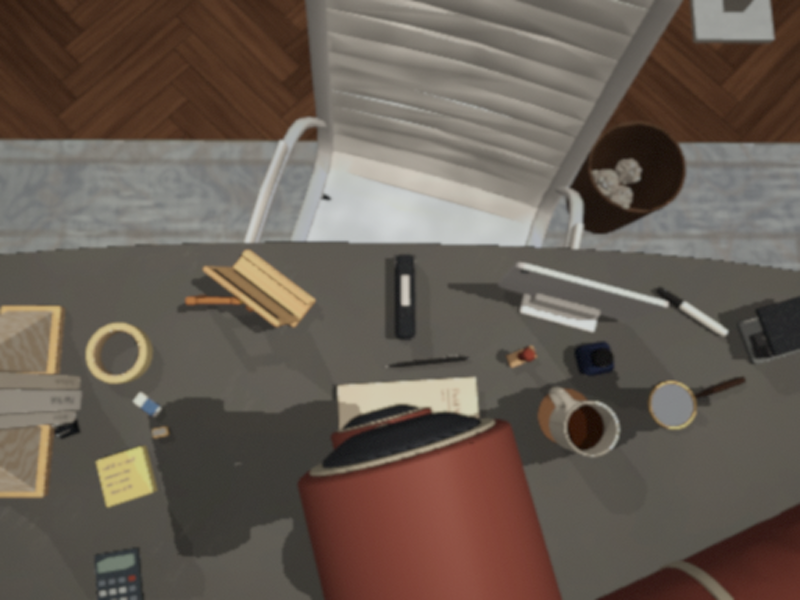

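The scene view shows the tablet's silver back at about (445,250) and the stand with its leg at about (300,390). In the top view (800 px scale) the stand is at (260,290), with its front facing up-right and the leg tip at (187,300). The tablet's top edge runs (520,265)–(667,302). I'll enlarge the stand and tablet regions to get exact pixels.

Run:
```python
import cv2,numpy as np
t=cv2.imread("raw_t.png");s=cv2.imread("raw_s.png")
def g(im,x,y,w,h,k):
    c=cv2.resize(im[y:y+h,x:x+w],None,fx=k,fy=k,interpolation=cv2.INTER_CUBIC)
    c=cv2.convertScaleAbs(c,alpha=1.5)
    for i in range(0,w,10):cv2.putText(c,str(x+i),(i*k,8),0,.3,(0,255,0));cv2.line(c,(i*k,10),(i*k,16),(0,255,0))
    for j in range(0,h,10):cv2.putText(c,str(y+j),(0,j*k+4),0,.3,(0,255,255));cv2.line(c,(20,j*k),(26,j*k),(0,255,255))
    return c
A=g(t,115,155,100,60,6);B=g(t,325,155,112,62,5)
C=g(s,155,210,75,70,4)
out=np.zeros((600,800,3),np.uint8)
A=cv2.resize(A,(500,300));out[:300,:500]=A;out[:280,500:800]=C
out[300:,:560]=cv2.resize(B,(542,300)).__class__ and cv2.resize(B,(560,300))
cv2.imwrite("pics/crop1.png",out)
```

```text
(no output)
```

View pics/crop1.png

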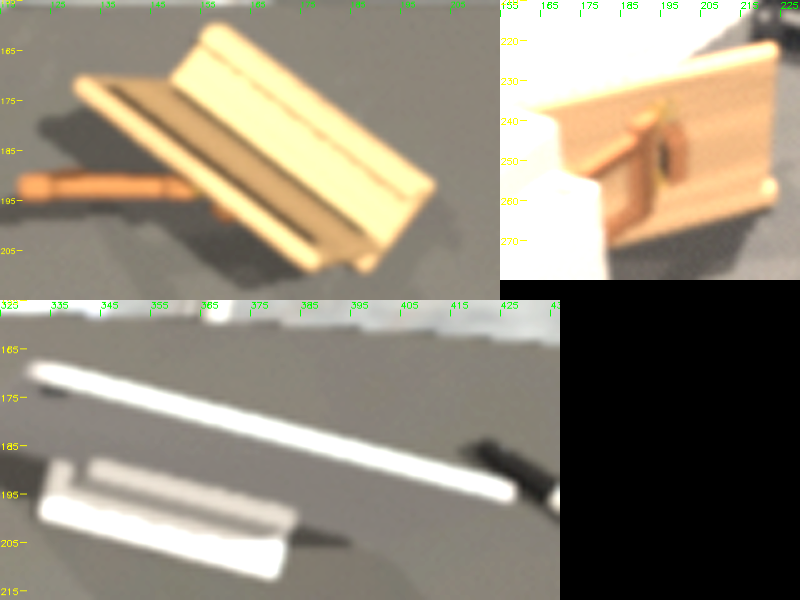

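Crop readings, in raw pixels:
- **Panel top front edge:** (132,170.6)–(180,207.6)
- **Plank front corners:** (158,160) and (202,192)
- **Leg post:** (121.5,192.5)
- **Tablet top edge:** (331.4,169.5)–(428,194.7)
- **Dock strips:** below the tablet edge

Run:
```python
from h import *
c=get_image("top");s=get_image("scene")
f=lambda u,v,z:onz(c,u,v,z)
for n,u,v,z in[("pL",132,170.6,.112),("pR",180,207.6,.112),("lipL",158,160,.025),("lipR",202,192,.025),("post",121.5,192.5,.085),("tL",331.4,169.5,.168),("tR",428,194.7,.168),
 ("dockLL",333,200,.054),("dockLR",380,212,.054),("dUL",342,189,.046),("dUR",384,200,.046)]:
    print(n,f(u,v,z).round(4))
for n,a,b,zz in(("panel",(132,170.6),(180,207.6),.112),("lip",(158,160),(202,192),.025),("tab",(331.4,169.5),(428,194.7),.168)):
    A=f(*a,zz);B=f(*b,zz);d=A-B;print(n,((A+B)/2).round(4),np.linalg.norm(d).round(4),"ydir ang",np.degrees(np.arctan2(d[1],d[0])).round(1))
```

```text
pL [0.4567 0.3377 0.112 ]
pR [0.3665 0.2186 0.112 ]
lipL [0.5056 0.2993 0.025 ]
lipR [0.4187 0.1792 0.025 ]
post [0.4072 0.37   0.085 ]
tL [ 0.4477 -0.1347  0.168 ]
tR [ 0.3899 -0.3519  0.168 ]
dockLL [ 0.3936 -0.162   0.054 ]
dockLR [ 0.3628 -0.2818  0.054 ]
dUL [ 0.4238 -0.1883  0.046 ]
dUR [ 0.395  -0.2967  0.046 ]
panel [0.4116 0.2781 0.112 ] 0.1495 ydir ang 52.9
lip [0.4622 0.2393 0.025 ] 0.1483 ydir ang 54.1
tab [ 0.4188 -0.2433  0.168 ] 0.2248 ydir ang 75.1
```

```bash
cat >> h.py <<'E'
def Rdown(yaw,tilt=None):
    "tool z down, tool y at world angle yaw (deg)"
    a=np.radians(yaw);y=np.array([np.cos(a),np.sin(a),0]);z=np.array([0,0,-1.])
    return Ro.from_matrix(np.c_[np.cross(y,z),y,z])
def plan(wps,start=None):
    "chained calls: each wp (pos,Rot) relative to the previous one"
    if start is None:
        o=get_obs();start=(np.array(o["tool_pos"]),Ro.from_rotvec(o["tool_rot"]))
    p,R=start
    for q,Q in wps:
        q=np.array(q);r=(R.inv()*Q).as_rotvec();s=R.inv().apply(q-p)
        print(np.round(np.r_[r/np.pi,s/.3],3).tolist(),"rows>=",int(np.ceil(max(np.linalg.norm(q-p)/.05,np.degrees(np.linalg.norm(r))/8.59)-.01)))
        p,R=q,Q
SO=np.array([.431,.263,0]);SF=np.array([.804,-.595,0]);SY=np.array([.595,.804,0])
def S(x,y,z): return SO+SF*x+SY*y+[0,0,z]
E
python3 - <<'E'
from h import *
print(S(-51,72,0)*0+S(-.051,.072,.05),S(-.035,0,0))
plan([([.38,-.42,.30],Rdown(-35)),([.50,-.21,.30],Rdown(5)),([.50,.02,.30],Rdown(40)),([.45,.26,.30],Rdown(70)),(S(-.051,.072,.2),Rdown(70)),(S(-.051,.072,.05),Rdown(70))])
E
```

```text
[0.432836 0.351233 0.05    ] [0.40286  0.283825 0.      ]
[-0.0, -0.0, -0.183, 0.648, -0.309, -0.31] rows>= 5
[0.0, 0.0, -0.222, 0.803, -0.074, 0.0] rows>= 5
[0.0, 0.0, -0.194, 0.764, 0.067, 0.0] rows>= 5
[0.0, 0.0, -0.167, 0.72, 0.387, 0.0] rows>= 5
[0.0, 0.0, 0.0, 0.158, 0.266, 0.333] rows>= 3
[0.0, 0.0, 0.0, 0.0, 0.0, 0.5] rows>= 3
```

Call:
{"op": "carry_out", "data": {"rows": [[0, 0, -0.183, 0.65, -0.31, -0.31, 1], [0, 0, -0.183, 0.65, -0.31, -0.31, 1], [0, 0, -0.183, 0.65, -0.31, -0.31, 1], [0, 0, -0.183, 0.65, -0.31, -0.31, 1], [0, 0, -0.183, 0.65, -0.31, -0.31, 1]]}}

```text
t: 0.7
tool_pos: [0.3821, -0.418, 0.3023]
tool_rot: [2.783, 1.454, 0.001]
contact_force: [0.2, -0.7, 0.0]
opening: 0.0127
grip_force: 0.0
```

Call:
{"op": "carry_out", "data": {"rows": [[0, 0, -0.22, 0.8, -0.07, 0, 1], [0, 0, -0.22, 0.8, -0.07, 0, 1], [0, 0, -0.22, 0.8, -0.07, 0, 1], [0, 0, -0.22, 0.8, -0.07, 0, 1], [0, 0, -0.22, 0.8, -0.07, 0, 1]]}}

```text
t: 1.2
tool_pos: [0.5017, -0.2088, 0.3005]
tool_rot: [2.124, 2.315, 0.001]
contact_force: [-0.8, 0.2, -0.1]
opening: 0.0
grip_force: 0.0
```

Call:
{"op": "carry_out", "data": {"rows": [[0, 0, -0.194, 0.764, 0.067, 0, 1], [0, 0, -0.194, 0.764, 0.067, 0, 1], [0, 0, -0.194, 0.764, 0.067, 0, 1], [0, 0, -0.194, 0.764, 0.067, 0, 1], [0, 0, -0.194, 0.764, 0.067, 0, 1]]}}

```text
t: 1.7
tool_pos: [0.5021, 0.0219, 0.3006]
tool_rot: [-1.332, -2.845, -0.001]
contact_force: [0.6, -1.0, -0.0]
opening: 0.0002
grip_force: 0.0
```

Call:
{"op": "carry_out", "data": {"rows": [[0, 0, -0.167, 0.72, 0.387, 0, 1], [0, 0, -0.167, 0.72, 0.387, 0, 1], [0, 0, -0.167, 0.72, 0.387, 0, 1], [0, 0, -0.167, 0.72, 0.387, 0, 1], [0, 0, -0.167, 0.72, 0.387, 0, 1]]}}

```text
t: 2.2
tool_pos: [0.4538, 0.2614, 0.3006]
tool_rot: [0.554, 3.092, 0.0]
contact_force: [1.1, 0.5, -0.1]
opening: -0.0
grip_force: 0.0
```

Run:
```python
from h import *
w=[]
# arc: finger centre radius .074 along leg, offset .017 ahead of the leg face
def arc(th,r=.074,d=.017):
    t=np.radians(th);return S(-.035-r*np.sin(t)*.97+d*np.cos(t), r*np.cos(t)+d*np.sin(t),.05)
plan([(S(-.051,.072,.16),Rdown(70)),(S(-.051,.072,.05),Rdown(70))]+[(arc(a),Rdown(70)) for a in (40,55,70,80,87)])
```

```text
[0.0, 0.0, -0.002, 0.169, 0.256, 0.469] rows>= 4
[0.0, 0.0, 0.0, 0.0, 0.0, 0.367] rows>= 3
[0.0, 0.0, 0.0, 0.059, 0.002, 0.0] rows>= 1
[0.0, 0.0, 0.0, 0.062, -0.021, 0.0] rows>= 1
[0.0, 0.0, 0.0, 0.055, -0.036, 0.0] rows>= 1
[0.0, 0.0, 0.0, 0.031, -0.032, 0.0] rows>= 1
[0.0, 0.0, 0.0, 0.018, -0.025, 0.0] rows>= 1
```

Call:
{"op": "carry_out", "data": {"rows": [[0, 0, 0, 0.169, 0.256, 0.2, 1], [0, 0, 0, 0.169, 0.256, 0.3, 1], [0, 0, 0, 0.169, 0.256, 0.47, 1], [0, 0, 0, 0.169, 0.256, 0.47, 1], [0, 0, 0, 0.169, 0.256, 0.47, 1]]}}

```text
t: 2.7
tool_pos: [0.4304, 0.3478, 0.1536]
tool_rot: [-0.553, -3.084, 0.011]
contact_force: [0.3, -0.5, 0.0]
opening: 0.0
grip_force: 0.0
```

Run:
```python
from h import *
st()
t=get_image("top");s=get_image("scene")
k=6;A=cv2.resize(t["img"][145:220,105:215],None,fx=5,fy=5,interpolation=cv2.INTER_CUBIC)[:375,:400]
B=cv2.resize(s["img"][170:280,150:250],None,fx=4,fy=4,interpolation=cv2.INTER_CUBIC)
o=np.zeros((440,800,3),np.uint8);o[:375,:400]=A;o[:,400:]=B;cv2.imwrite("pics/leg1.png",o)
print(proj(t,S(-.051,.072,.05)),proj(s,S(-.051,.072,.05)))
```

```text
t 2.7 p [0.4304 0.3478 0.1536] 
 [[-0.938  0.348 -0.009]
 [ 0.348  0.938 -0.006]
 [ 0.007 -0.008 -1.   ]] F [ 0.3 -0.5  0. ] op 1.1827519283579768e-05 0.0
[134.20991484 184.91452049] [167.4833017 265.4243706]
```

View pics/leg1.png

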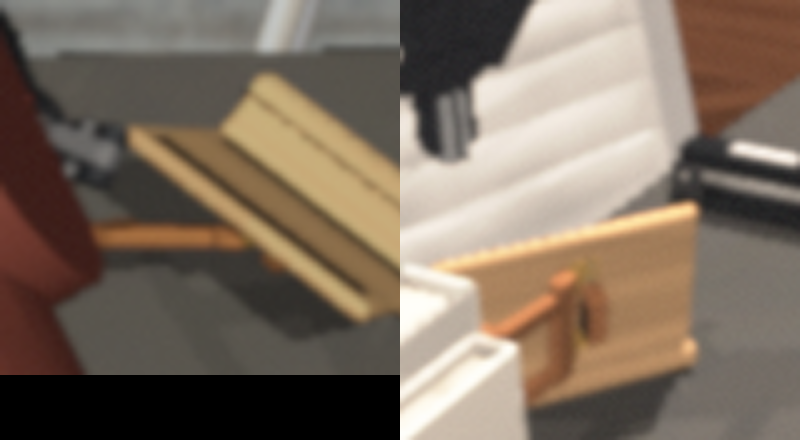

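The picture shows the closed fingers at about (95,150) in the left crop, above the gap between the panel end (135,135) and the leg (100–240,235). Descending into the gap.

Call:
{"op": "carry_out", "data": {"rows": [[0, 0, 0, 0, 0, 0.1, 1], [0, 0, 0, 0, 0, 0.2, 1], [0, 0, 0, 0, 0, 0.28, 1], [0, 0, 0, 0, 0, 0.35, 1], [0, 0, 0, 0, 0, 0.35, 1]]}}

```text
t: 3.3
tool_pos: [0.4341, 0.3481, 0.0543]
tool_rot: [-0.559, -3.09, 0.002]
contact_force: [-0.4, -0.0, -0.5]
opening: 0.0002
grip_force: 0.0
```

Call:
{"op": "carry_out", "data": {"rows": [[0, 0, 0, 0.03, 0.001, 0, 1], [0, 0, 0, 0.06, 0.002, 0, 1], [0, 0, 0, 0.09, -0.01, 0, 1], [0, 0, 0, 0.121, -0.019, 0, 1], [0, 0, 0, 0.15, -0.036, 0, 1]]}}

```text
t: 3.8
tool_pos: [0.3877, 0.3549, 0.0553]
tool_rot: [0.556, 3.09, 0.001]
contact_force: [2.3, -0.8, 1.2]
opening: 0.0001
grip_force: 1.0
```

Call:
{"op": "carry_out", "data": {"rows": [[0, 0, 0, 0.026, -0.019, 0, 1], [0, 0, 0, 0.045, -0.036, 0, 1], [0, 0, 0, 0.057, -0.051, 0, 1], [0, 0, 0, 0.066, -0.063, 0, 1], [0, 0, 0, 0.066, -0.063, 0, 1]]}}

```text
t: 4.3
tool_pos: [0.3627, 0.3436, 0.0548]
tool_rot: [-0.557, -3.092, -0.0]
contact_force: [0.5, 0.7, 1.3]
opening: 0.0
grip_force: 0.6
```

Run:
```python
from h import *
st()
t=get_image("top");s=get_image("scene")
A=cv2.resize(t["img"][145:225,105:215],None,fx=4,fy=4,interpolation=cv2.INTER_CUBIC)[:375,:400]
B=cv2.resize(s["img"][170:280,150:250],None,fx=4,fy=4,interpolation=cv2.INTER_CUBIC)
o=np.zeros((440,800,3),np.uint8);o[:A.shape[0],:400]=A;o[:,400:]=B;cv2.imwrite("pics/leg2.png",o)
```

```text
t 4.3 p [0.3627 0.3436 0.0548] 
 [[-0.937  0.349  0.   ]
 [ 0.349  0.937  0.   ]
 [ 0.     0.    -1.   ]] F [0.5 0.7 1.3] op 4.919511030982302e-05 0.6260508585910429
```

View pics/leg2.png

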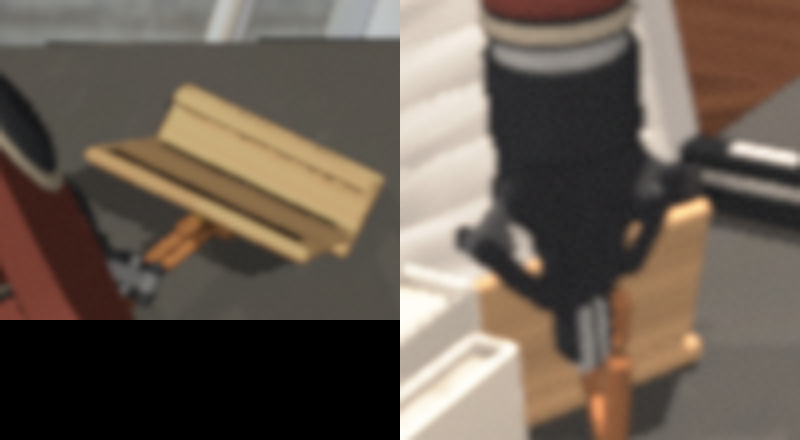

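The leg is now at about (180,240) in the left crop, roughly perpendicular to the panel. The plank edge (185,90)–(380,180) shows the stand has turned a bit, so I'll remeasure it.

Run:
```python
from h import *
c=get_image("top");f=lambda u,v,z:onz(c,u,v,z)
for n,a,b,zz in(("panel",(128.7,182),(182.5,209.5),.112),("lip",(151.2,167),(200.5,190),.025)):
    A=f(*a,zz);B=f(*b,zz);d=A-B;print(n,((A+B)/2).round(4),np.linalg.norm(d).round(4),"ydir ang",np.degrees(np.arctan2(d[1],d[0])).round(1))
# leg: orange-dark mask pixels
h=cv2.cvtColor(c["img"],cv2.COLOR_BGR2HSV)[195:222,135:165];print(f(145,212,.089),f(157,200,.089))
```

```text
panel [0.3952 0.2783 0.112 ] 0.1476 ydir ang 63.2
lip [0.4552 0.25   0.025 ] 0.1472 ydir ang 65.0
[0.3582865  0.30841219 0.089     ] [0.38800995 0.28034761 0.089     ]
```

```bash
cat >> h.py <<'E'
def setS(o,ang):
    global SO,SF,SY
    a=np.radians(ang);SO=np.array([*o,0]);SY=np.array([np.cos(a),np.sin(a),0]);SF=np.array([np.sin(a),-np.cos(a),0])
setS([.419,.267],64)
def arc(th,r=.07,d=.017,z=.062):
    t=np.radians(th);return S(-.035-r*np.sin(t)*.97+d*np.cos(t), r*np.cos(t)+d*np.sin(t),z)
E
python3 - <<'E'
from h import *
o=get_obs();p=np.array(o["tool_pos"]);R=Ro.from_rotvec(o["tool_rot"])
for a in(60,64,68,72,76,80,84,88,90):print(a,(R.inv().apply(arc(a)-p)/.3).round(3))
E
```

```text
60 [ 0.002  0.019 -0.025]
64 [ 0.014  0.007 -0.025]
68 [ 0.026 -0.005 -0.025]
72 [ 0.036 -0.018 -0.025]
76 [ 0.046 -0.032 -0.025]
80 [ 0.054 -0.046 -0.025]
84 [ 0.062 -0.061 -0.025]
88 [ 0.068 -0.076 -0.025]
90 [ 0.071 -0.084 -0.025]
```

Continuing slowly, watching the force.

Call:
{"op": "carry_out", "data": {"rows": [[0, 0, 0, 0.007, 0.004, -0.025, 1], [0, 0, 0, 0.014, 0.003, -0.025, 1], [0, 0, 0, 0.02, 0, -0.025, 1], [0, 0, 0, 0.026, -0.005, -0.025, 1], [0, 0, 0, 0.031, -0.011, -0.025, 1]]}}

```text
t: 4.95
tool_pos: [0.3527, 0.3438, 0.0618]
tool_rot: [-0.557, -3.091, 0.001]
contact_force: [0.5, 0.3, 0.7]
opening: -0.0002
grip_force: 0.2
```

Call:
{"op": "carry_out", "data": {"rows": [[0, 0, 0, 0.005, -0.007, 0, 1], [0, 0, 0, 0.01, -0.014, 0, 1], [0, 0, 0, 0.015, -0.021, 0, 1], [0, 0, 0, 0.019, -0.028, 0, 1], [0, 0, 0, 0.023, -0.035, 0, 1]]}}

```text
t: 5.45
tool_pos: [0.3429, 0.3364, 0.0622]
tool_rot: [0.557, 3.092, 0.0]
contact_force: [1.2, 0.0, -1.2]
opening: 0.0002
grip_force: 0.2
```

Call:
{"op": "carry_out", "data": {"rows": [[0, 0, 0, 0.004, -0.007, 0, 1], [0, 0, 0, 0.007, -0.014, 0, 1], [0, 0, 0, 0.01, -0.021, 0, 1], [0, 0, 0, 0.013, -0.028, 0, 1], [0, 0, 0, 0.013, -0.028, 0, 1]]}}

```text
t: 5.95
tool_pos: [0.3361, 0.3298, 0.062]
tool_rot: [-0.557, -3.091, 0.0]
contact_force: [-0.4, -0.0, 0.1]
opening: -0.0002
grip_force: 0.0
```

Run:
```python
from h import *
st()
t=get_image("top");s=get_image("scene")
A=cv2.resize(t["img"][145:225,115:215],None,fx=4,fy=4,interpolation=cv2.INTER_CUBIC)
B=cv2.resize(s["img"][170:280,150:250],None,fx=4,fy=4,interpolation=cv2.INTER_CUBIC)
o=np.zeros((440,800,3),np.uint8);o[:A.shape[0],:400]=A;o[:,400:]=B;cv2.imwrite("pics/leg3.png",o)
```

```text
t 5.95 p [0.3361 0.3298 0.062 ] 
 [[-0.937  0.349 -0.   ]
 [ 0.349  0.937 -0.   ]
 [ 0.    -0.    -1.   ]] F [-0.4 -0.   0.1] op -0.0002077122014032639 0.02288434136971773
```

View pics/leg3.png

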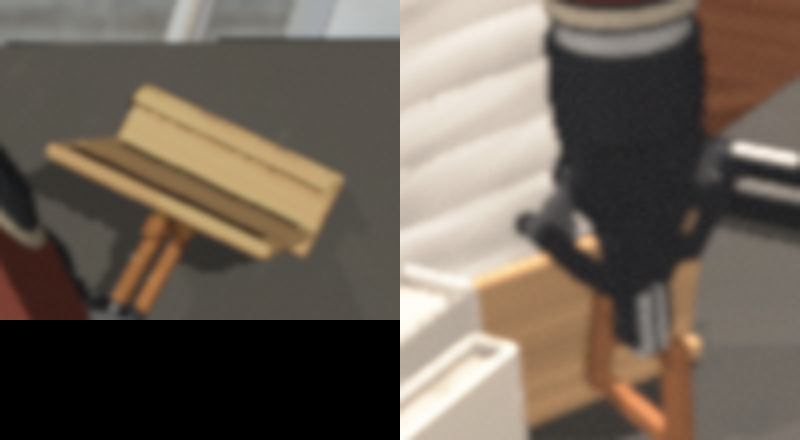

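The leg is now nearly straight back, at (110–185, 225–305) in the left crop, and the stand didn't move this time. Pushing the last few mm to the stop.

Call:
{"op": "carry_out", "data": {"rows": [[0, 0, 0, 0.001, -0.004, 0, 1], [0, 0, 0, 0.001, -0.008, 0, 1], [0, 0, 0, 0.001, -0.012, 0, 1], [0, 0, 0, 0.001, -0.016, 0, 1], [0, 0, 0, 0.001, -0.016, 0, 1]]}}

```text
t: 6.55
tool_pos: [0.3344, 0.3256, 0.0621]
tool_rot: [-0.557, -3.092, -0.0]
contact_force: [-1.1, 1.3, -0.4]
opening: 0.0
grip_force: 0.4
```

Call:
{"op": "carry_out", "data": {"rows": [[0, 0, 0, 0, -0.003, 0, 1], [0, 0, 0, 0, -0.006, 0, 1], [0, 0, 0, 0, -0.009, 0, 1], [0, 0, 0, 0, -0.012, 0, 1], [0, 0, 0, 0, -0.012, 0, 1]]}}

```text
t: 7.05
tool_pos: [0.3332, 0.3221, 0.0621]
tool_rot: [0.557, 3.092, -0.0]
contact_force: [0.0, 1.4, -0.6]
opening: -0.0001
grip_force: 0.4
```

Call:
{"op": "carry_out", "data": {"rows": [[0, 0, 0, 0, 0.03, 0, 1], [0, 0, 0, 0, 0.03, 0, 1], [0, 0, 0, 0, 0.03, -0.15, 1], [0, 0, 0, 0, 0.03, -0.3, 1], [0, 0, 0, 0, 0.03, -0.45, 1]]}}

```text
t: 7.55
tool_pos: [0.336, 0.3304, 0.1983]
tool_rot: [-0.557, -3.091, 0.002]
contact_force: [1.1, 1.4, 0.3]
opening: 0.0
grip_force: 0.0
```

Call:
{"op": "carry_out", "data": {"rows": [[0, 0, 0, -0.1, 0.4, -0.15, -1], [0, 0, 0, -0.2, 0.5, -0.2, -1], [0, 0, 0, -0.2, 0.5, -0.2, -1], [0, 0, 0, -0.2, 0.5, -0.2, -1], [0, 0, 0, -0.2, 0.5, -0.2, -1]]}}

```text
t: 8.05
tool_pos: [0.447, 0.452, 0.258]
tool_rot: [0.557, 3.09, 0.002]
contact_force: [0.1, 0.2, 0.2]
opening: 0.0722
grip_force: 0.0
```

```bash
cat >> h.py <<'E'
def front(c,img=None):
    "plank front edge from the light-wood mask's upper outline"
    img=c["img"] if img is None else img
    h=cv2.cvtColor(img[150:225,110:215],cv2.COLOR_BGR2HSV)
    m=cv2.inRange(h,(8,70,110),(28,255,255))
    n,l,s,_=cv2.connectedComponentsWithStats(m);k=1+np.argmax(s[1:,4]);m=l==k
    pts=np.array([(u+110,150+np.argmax(m[:,u])) for u in range(m.shape[1]) if m[:,u].any()],float)
    r=cv2.minAreaRect(np.argwhere(m)[:,::-1].astype(np.float32));
    return pts,m
def standpose(c,img=None):
    pts,m=front(c,img)
    best=(0,None)   # RANSAC line on the outline: the longest straight run is the plank's front edge
    for i in range(len(pts)):
        for j in range(i+15,len(pts)):
            d=pts[j]-pts[i];n=np.array([-d[1],d[0]])/np.linalg.norm(d);w=abs((pts-pts[i])@n)<.8
            if w.sum()>best[0]:best=(w.sum(),w)
    q=pts[best[1]];W=np.array([onz(c,u,v,.025) for u,v in q])[:,:2]
    vx,vy,x0,y0=cv2.fitLine(W.astype(np.float32),cv2.DIST_HUBER,0,1e-4,1e-4).ravel()
    if vy<0:vx,vy=-vx,-vy
    s=(W-[x0,y0])@[vx,vy];mid=np.array([x0,y0])+np.array([vx,vy])*(s.max()+s.min())/2
    a=np.degrees(np.arctan2(vy,vx));f=np.array([vy,-vx])
    print("stand: origin",(mid-.04*f).round(4),"ang",round(float(a),1),"len",round(float(np.ptp(s)),3),"n",best[0])
E
python3 - <<'E'
from h import *
c=get_image("top");s=get_image("scene");standpose(c,cv2.imread("raw_t.png"));standpose(c);st()
A=cv2.resize(c["img"][140:240,105:205],None,fx=4,fy=4,interpolation=cv2.INTER_CUBIC)
B=cv2.resize(s["img"][185:285,150:250],None,fx=4,fy=4,interpolation=cv2.INTER_CUBIC)
cv2.imwrite("pics/leg4.png",np.hstack([A,B]))
E
```

```text
stand: origin [0.434  0.2639] ang 53.2 len 0.146 n 44
stand: origin [0.423  0.2659] ang 66.9 len 0.149 n 52
t 8.15 p [0.4447 0.45   0.2563] 
 [[-0.937  0.349 -0.001]
 [ 0.349  0.937 -0.001]
 [ 0.001 -0.002 -1.   ]] F [ 0.5 -0.6 -0.8] op 0.08489649648405223 0.0
```

View pics/leg4.png

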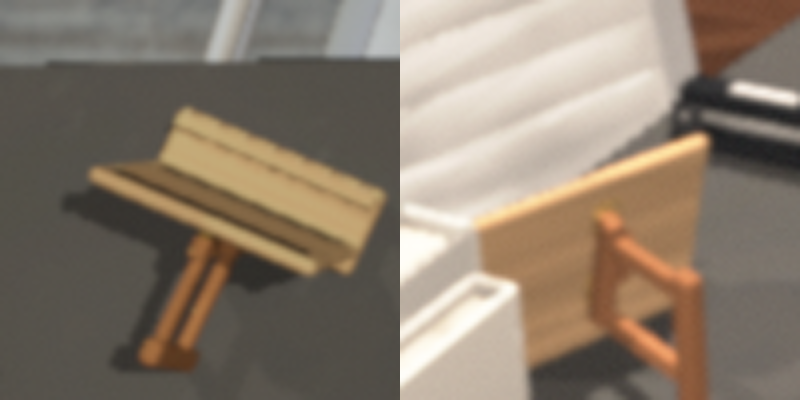

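The leg now points straight back with its post at (152,350) in the left crop, but the stand is turned about 13°. I'll grip the panel's top edge and put it back where it was, after checking the leg angle.

```bash
cat >> h.py <<'E'
def Rpan(ang,tilt=15):
    "tool y = stand front tilted up, tool z down along the panel"
    a=np.radians(ang);f=np.array([np.sin(a),-np.cos(a),0]);t=np.radians(tilt);k=np.array([0,0,1.])
    y=f*np.cos(t)+k*np.sin(t);z=f*np.sin(t)-k*np.cos(t)
    return Ro.from_matrix(np.c_[np.cross(y,z),y,z])
def stnd(X):
    d=np.array(X)-SO;return np.round([d@SF,d@SY,d[2]],4)
E
python3 - <<'E'
import h;from h import *
c=get_image("top")
h.setS([.423,.2659],66.9)
print("post top",h.stnd(onz(c,143,227.5,.089)), h.stnd(onz(c,151,229,.01)))
P=lambda s,y,o=0:h.S(-.026+s*.259-(.0045+o)*.966,y,.112-s*.966-(.0045+o)*.259)
R1=Rpan(66.9)
p=[(P(-.1,.042),R1),(P(-.03,.042),R1),(P(.022,.042),R1)]
plan(p[:1]);plan(p[1:],p[0])
s=p[2]; h.setS([.434,.2637],53.3);plan([(P(.022,.042),Rpan(53.3))],s)
E
```

```text
post top [-0.1123  0.0017  0.089 ] [-0.1123  0.0045  0.01  ]
[-0.065, -0.067, 0.512, 0.033, -0.45, 0.163] rows>= 11
[0.0, 0.0, 0.0, 0.0, 0.0, 0.233] rows>= 2
[0.0, 0.0, 0.0, 0.0, 0.0, 0.173] rows>= 2
[-0.0, -0.02, 0.073, 0.023, 0.069, 0.019] rows>= 2
```

Call:
{"op": "carry_out", "data": {"rows": [[-0.065, -0.067, 0.512, 0.01, -0.2, 0, -1], [-0.065, -0.067, 0.512, 0.02, -0.3, 0, -1], [-0.065, -0.067, 0.512, 0.033, -0.45, 0.05, -1], [-0.065, -0.067, 0.512, 0.033, -0.45, 0.1, -1], [-0.065, -0.067, 0.512, 0.033, -0.45, 0.163, -1]]}}

```text
t: 8.7
tool_pos: [0.3871, 0.3253, 0.2074]
tool_rot: [1.587, 2.58, 0.114]
contact_force: [-0.5, -0.4, -0.4]
opening: 0.0852
grip_force: 0.0
```

Run:
```python
import h;from h import *
h.setS([.423,.2659],66.9)
P=lambda s,y,o=0:h.S(-.026+s*.259-(.0045+o)*.966,y,.112-s*.966-(.0045+o)*.259)
plan([(P(-.1,.042),Rpan(66.9))]);st()
```

```text
[-0.034, -0.037, 0.274, 0.003, 0.004, 0.0] rows>= 6
t 8.7 p [0.3871 0.3253 0.2074] 
 [[-0.447  0.884  0.133]
 [ 0.893  0.45   0.006]
 [-0.055  0.121 -0.991]] F [-0.5 -0.4 -0.4] op 0.08517691999886845 0.0
```

Call:
{"op": "carry_out", "data": {"rows": [[-0.034, -0.037, 0.274, 0.003, 0.004, 0, -1], [-0.034, -0.037, 0.274, 0.003, 0.004, 0, -1], [-0.034, -0.037, 0.274, 0.003, 0.004, 0, -1], [-0.034, -0.037, 0.274, 0.003, 0.004, 0, -1], [-0.034, -0.037, 0.274, 0.003, 0.004, 0, -1]]}}

```text
t: 9.2
tool_pos: [0.3878, 0.3274, 0.2073]
tool_rot: [2.337, 1.767, 0.196]
contact_force: [-1.0, 0.6, -0.2]
opening: 0.0853
grip_force: 0.0
```

Run:
```python
import h;from h import *
h.setS([.423,.2659],66.9)
P=lambda s,y,o=0:h.S(-.026+s*.259-(.0045+o)*.966,y,.112-s*.966-(.0045+o)*.259)
plan([(P(.022,.042),Rpan(66.9))])
```

```text
[-0.005, -0.004, 0.04, -0.009, 0.007, 0.406] rows>= 3
```

Call:
{"op": "carry_out", "data": {"rows": [[-0.005, -0.004, 0.04, -0.009, 0.007, 0.12, -1], [-0.005, -0.004, 0.04, -0.009, 0.007, 0.24, -1], [-0.005, -0.004, 0.04, -0.009, 0.007, 0.33, -1], [-0.005, -0.004, 0.04, -0.009, 0.007, 0.406, -1], [-0.005, -0.004, 0.04, -0.009, 0.007, 0.406, -1]]}}

```text
t: 9.7
tool_pos: [0.4148, 0.3125, 0.0859]
tool_rot: [2.43, 1.616, 0.201]
contact_force: [-0.1, 0.0, -0.2]
opening: 0.0853
grip_force: 0.0
```

Call:
{"op": "carry_out", "data": {"rows": [[0, 0, 0, 0, 0, 0, 0.4], [0, 0, 0, 0, 0, 0, 0.7], [0, 0, 0, 0, 0, 0, 1], [0, 0, 0, 0, 0, 0, 1], [0, 0, 0, 0, 0, 0, 1]], "force": 20}}

```text
t: 10.2
tool_pos: [0.4185, 0.3159, 0.0915]
tool_rot: [2.429, 1.616, 0.216]
contact_force: [0.1, -0.4, -1.6]
opening: 0.0124
grip_force: 0.0
```

Call:
{"op": "carry_out", "data": {"rows": [[0, 0, 0, 0, 0, 0, 1], [0, 0, 0, 0, 0, 0, 1], [0, 0, 0, 0, 0, 0, 1]]}}

```text
t: 10.5
tool_pos: [0.4182, 0.3155, 0.0907]
tool_rot: [2.429, 1.616, 0.214]
contact_force: [-1.0, -0.5, 0.4]
opening: 0.0002
grip_force: 0.0
```

Run:
```python
from h import *
c=get_image("top");s=get_image("scene")
A=cv2.resize(c["img"][140:240,105:205],None,fx=4,fy=4,interpolation=cv2.INTER_CUBIC)
B=cv2.resize(s["img"][185:285,150:250],None,fx=4,fy=4,interpolation=cv2.INTER_CUBIC)
p=get_obs()["tool_pos"];print((proj(c,p)-[105,140])*4,(proj(s,p)-[150,185])*4+[400,0])
cv2.imwrite("pics/g1.png",np.hstack([A,B]))
```

```text
[152.30862815 191.18049804] [526.26089306 229.5562545 ]
```

View pics/g1.png

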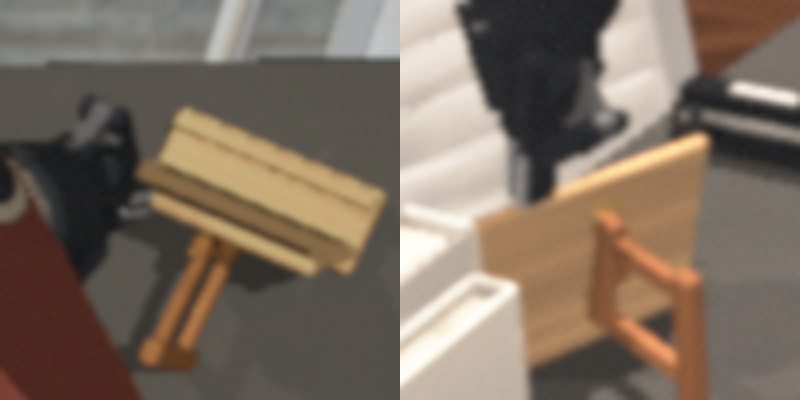

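Scene crop: the fingers end at about (530,205), right at the panel's top edge and apparently on its front side, and the stand hasn't moved. I'll triangulate the panel's top corner and check the calibration against the TCP.

Run:
```python
import h;from h import *
c=get_image("top");s=get_image("scene")
h.setS([.423,.2659],66.9)
X,e=tri(c,(185,208),s,(227,220));print("panel corner",X.round(4),e,h.stnd(X))
print("leg2 tcp in scene crop",(proj(s,[.3627,.3436,.0548])-[150,170])*4+[400,0],"top crop",(proj(c,[.3627,.3436,.0548])-[105,145])*4)
for y in(-.075,.042,.075):print(y,"front top edge scene crop",(proj(s,h.S(-.026,y,.112))-[150,185])*4+[400,0],"top crop",(proj(c,h.S(-.026,y,.112))-[105,140])*4)
print(h.stnd(get_obs()["tool_pos"]));st()
```

```text
panel corner [0.3675 0.2085 0.1049] 0.002469863098337238 [-0.0285 -0.0746  0.1049]
leg2 tcp in scene crop [589.09625995 398.46825535] top crop [120.72737947 266.78783384]
-0.075 front top edge scene crop [707.56277223 127.31410126] top crop [319.34804812 265.16477244]
0.042 front top edge scene crop [527.90005717 194.27297892] top crop [142.6717574  189.27623606]
0.075 front top edge scene crop [472.825892   214.79868615] top crop [ 93.27527349 168.05874926]
[-0.0239  0.0437  0.0906]
t 10.7 p [0.4182 0.3155 0.0906] 
 [[ 0.386  0.891  0.238]
 [ 0.922 -0.374 -0.098]
 [ 0.001  0.258 -0.966]] F [ 0.6 -0.5 -0.1] op -4.54204858668593e-05 0.0
```

Call:
{"op": "carry_out", "data": {"rows": [[0, 0, 0, 0, 0, -0.1, 1], [0, 0, 0, 0, 0, -0.17, 0], [0, 0, 0, 0, 0, -0.17, -1], [0, 0, 0, 0, 0, -0.17, -1], [0, 0, 0, 0, 0, -0.17, -1]]}}

```text
t: 11.2
tool_pos: [0.4055, 0.3199, 0.1385]
tool_rot: [2.429, 1.616, 0.21]
contact_force: [-0.8, -0.2, 0.1]
opening: 0.0581
grip_force: 0.0
```

Call:
{"op": "carry_out", "data": {"rows": [[0, 0, 0, 0, 0, 0, -1], [0, 0, 0, 0, 0, 0, -1], [0, 0, 0, 0, 0, 0.1, -1], [0, 0, 0, 0, 0, 0.17, -1], [0, 0, 0, 0, 0, 0.25, -1]]}}

```text
t: 11.7
tool_pos: [0.4241, 0.313, 0.0665]
tool_rot: [2.429, 1.616, 0.214]
contact_force: [1.0, -0.4, -0.6]
opening: 0.0855
grip_force: 0.0
```

Call:
{"op": "carry_out", "data": {"rows": [[0, 0, 0, 0, 0, 0, 0.3], [0, 0, 0, 0, 0, 0, 0.6], [0, 0, 0, 0, 0, 0, 1], [0, 0, 0, 0, 0, 0, 1], [0, 0, 0, 0, 0, 0, 1]]}}

```text
t: 12.2
tool_pos: [0.4245, 0.3138, 0.0688]
tool_rot: [2.429, 1.616, 0.217]
contact_force: [0.5, -0.6, 0.3]
opening: 0.0124
grip_force: 0.0
```

Call:
{"op": "carry_out", "data": {"rows": [[0, 0, 0, 0, 0, 0, 1], [0, 0, 0, 0, 0, 0, 1]]}}

```text
t: 12.4
tool_pos: [0.4245, 0.3137, 0.0688]
tool_rot: [2.43, 1.616, 0.217]
contact_force: [-2.1, -0.9, 4.7]
opening: 0.0084
grip_force: 22.5
```

Run:
```python
import h;from h import *
h.setS([.423,.2659],66.9)
o=get_obs();p=np.array(o["tool_pos"]);R=Ro.from_rotvec(o["tool_rot"])
dR=Ro.from_euler('z',-13.6,degrees=True)
q=np.array([.434,.2637,0])+dR.apply(p-h.SO)
plan([(q,dR*R)])
```

```text
[-0.0, -0.02, 0.073, 0.017, 0.071, 0.019] rows>= 2
```

Call:
{"op": "carry_out", "data": {"rows": [[0, -0.004, 0.0146, 0.0034, 0.0142, 0.0038, 1], [0, -0.008, 0.029, 0.0068, 0.028, 0.0076, 1], [0, -0.012, 0.044, 0.01, 0.043, 0.0114, 1], [0, -0.016, 0.058, 0.0136, 0.057, 0.015, 1], [0, -0.02, 0.073, 0.017, 0.071, 0.019, 1]]}}

```text
t: 12.9
tool_pos: [0.4462, 0.3106, 0.0688]
tool_rot: [2.595, 1.309, 0.173]
contact_force: [-9.0, 2.3, 19.4]
opening: 0.0085
grip_force: 25.2
```

Call:
{"op": "carry_out", "data": {"rows": [[0, 0, 0, 0, 0, 0, 1], [0, 0, 0, 0, 0, 0, 0.7], [0, 0, 0, 0, 0, 0, 0], [0, 0, 0, 0, 0, 0, -1], [0, 0, 0, 0, 0, 0, -1]]}}

```text
t: 13.4
tool_pos: [0.4459, 0.309, 0.067]
tool_rot: [2.591, 1.311, 0.17]
contact_force: [-0.5, 0.7, 0.4]
opening: 0.0559
grip_force: 0.0
```

Call:
{"op": "carry_out", "data": {"rows": [[0, 0, 0, 0, 0, 0, -1], [0, 0, 0, 0, 0, 0, -1], [0, 0, 0, 0, 0, -0.16, -1], [0, 0, 0, 0, 0, -0.32, -1], [0, 0, 0, 0, 0, -0.5, -1]]}}

```text
t: 13.9
tool_pos: [0.4151, 0.3313, 0.2094]
tool_rot: [2.592, 1.31, 0.169]
contact_force: [0.6, 0.0, 0.4]
opening: 0.0854
grip_force: 0.0
```

Run:
```python
import h;from h import *
plan([([.42,.22,.30],Rdown(-36)),([.47,.04,.32],Rdown(-36))])
st()
```

```text
[0.083, 0.001, -0.002, -0.29, 0.303, -0.231] rows>= 3
[0.0, 0.0, 0.0, -0.387, 0.488, -0.067] rows>= 4
t 13.9 p [0.4151 0.3313 0.2094] 
 [[ 0.593  0.778  0.206]
 [ 0.805 -0.573 -0.154]
 [-0.002  0.257 -0.966]] F [0.6 0.  0.4] op 0.08537991827627622 0.0
```

Call:
{"op": "carry_out", "data": {"rows": [[0.083, 0, 0, -0.1, 0.1, -0.231, -1], [0.083, 0, 0, -0.29, 0.303, -0.231, -1], [0.083, 0, 0, -0.29, 0.303, -0.231, -1], [0.083, 0, 0, -0.29, 0.303, -0.231, -1], [0.083, 0, 0, -0.29, 0.303, -0.231, -1]]}}

```text
t: 14.4
tool_pos: [0.4214, 0.2193, 0.2998]
tool_rot: [-2.805, -1.414, -0.003]
contact_force: [0.8, -0.3, -0.4]
opening: 0.0849
grip_force: 0.0
```

Call:
{"op": "carry_out", "data": {"rows": [[0, 0, 0, -0.387, 0.488, -0.067, -1], [0, 0, 0, -0.387, 0.488, -0.067, -1], [0, 0, 0, -0.387, 0.488, -0.067, -1], [0, 0, 0, -0.387, 0.488, -0.067, -1], [0, 0, 0, -0.387, 0.488, -0.067, -1]]}}

```text
t: 14.9
tool_pos: [0.4704, 0.0378, 0.3176]
tool_rot: [-2.806, -1.412, 0.004]
contact_force: [0.1, 1.3, 0.6]
opening: 0.0856
grip_force: 0.0
```

Run:
```python
import h;from h import *
c=get_image("top");standpose(c)
G=[.4188,-.2433]
plan([([.44,-.13,.30],Rdown(-15)),([*G,.25],Rdown(-15)),([*G,.132],Rdown(-15))]);st()
# tablet edge again by bright mask line
m=cv2.inRange(c["img"][160:205,325:435],(150,150,150),(255,255,255));k,l,s,_=cv2.connectedComponentsWithStats(m);print(s[1:][s[1:,4]>30])
i=1+np.argmax(s[1:,2]);r=cv2.minAreaRect(np.argwhere(l==i)[:,::-1].astype(np.float32));print(r)
ctr=np.array(r[0])+[325,160];print("tablet top centre",onz(c,*ctr,.168))
```

```text
stand: origin [0.4448 0.2784] ang 54.8 len 0.112 n 34
[-0.001, 0.0, -0.119, -0.514, 0.256, 0.058] rows>= 4
[0.0, 0.0, 0.0, -0.383, 0.029, 0.167] rows>= 3
[0.0, 0.0, 0.0, 0.0, 0.0, 0.393] rows>= 3
t 14.95 p [0.4699 0.0396 0.3175] 
 [[ 0.594  0.804 -0.003]
 [ 0.804 -0.594  0.001]
 [-0.001 -0.003 -1.   ]] F [ 0.   0.6 -0.2] op 0.08560477943797874 0.0
[[ 96   0  14   3  32]
 [  7   8  96  29 408]
 [ 19  29  39  12  72]
 [  8  30  48  15 210]]
((54.48069381713867, 21.57172393798828), (98.7527847290039, 4.196714401245117), 15.068486213684082)
tablet top centre [ 0.41992696 -0.24330763  0.168     ]
```

Call:
{"op": "carry_out", "data": {"rows": [[0, 0, -0.119, -0.514, 0.256, 0.058, -1], [0, 0, -0.119, -0.514, 0.256, 0.058, -1], [0, 0, -0.119, -0.514, 0.256, 0.058, -1], [0, 0, -0.119, -0.514, 0.256, 0.058, -1], [0, 0, -0.119, -0.514, 0.256, 0.058, -1]]}}

```text
t: 15.45
tool_pos: [0.4394, -0.131, 0.2993]
tool_rot: [-2.491, -1.909, 0.004]
contact_force: [0.6, 1.0, -0.0]
opening: 0.0854
grip_force: 0.0
```

Call:
{"op": "carry_out", "data": {"rows": [[0, 0, 0, -0.383, 0.03, 0.06, -1], [0, 0, 0, -0.383, 0.03, 0.12, -1], [0, 0, 0, -0.383, 0.03, 0.167, -1], [0, 0, 0, -0.383, 0.03, 0.167, -1], [0, 0, 0, -0.383, 0.03, 0.167, -1]]}}

```text
t: 15.95
tool_pos: [0.42, -0.2411, 0.2506]
tool_rot: [-2.487, -1.915, -0.0]
contact_force: [0.2, -0.7, 1.1]
opening: 0.0853
grip_force: 0.0
```

Run:
```python
import h;from h import *
c=get_image("top");standpose(c)
plan([([.4199,-.2433,.132],Rdown(-15))]);st()
```

```text
stand: origin [0.4353 0.2637] ang 53.5 len 0.145 n 44
[-0.0, -0.0, 0.001, -0.007, -0.0, 0.4] rows>= 3
t 16.0 p [ 0.4205 -0.2413  0.2519] 
 [[ 0.255  0.967  0.   ]
 [ 0.967 -0.255  0.001]
 [ 0.001 -0.    -1.   ]] F [-0.5  0.3  1.4] op 0.08532101601383656 0.0
```

The stand is back at its starting pose. Now the tablet: descend, grip, lift.

Call:
{"op": "carry_out", "data": {"rows": [[0, 0, 0, -0.007, 0, 0.15, -1], [0, 0, 0, -0.007, 0, 0.28, -1], [0, 0, 0, -0.007, 0, 0.36, -1], [0, 0, 0, -0.007, 0, 0.4, -1], [0, 0, 0, -0.007, 0, 0.4, -1]]}}

```text
t: 16.5
tool_pos: [0.419, -0.2437, 0.1309]
tool_rot: [-2.488, -1.915, 0.001]
contact_force: [-0.5, -0.9, 0.5]
opening: 0.0853
grip_force: 0.0
```

Call:
{"op": "carry_out", "data": {"rows": [[0, 0, 0, 0, 0, 0, 0.3], [0, 0, 0, 0, 0, 0, 0.6], [0, 0, 0, 0, 0, 0, 1], [0, 0, 0, 0, 0, 0, 1], [0, 0, 0, 0, 0, 0, 1]], "force": 50}}

```text
t: 17.0
tool_pos: [0.419, -0.2455, 0.1321]
tool_rot: [2.491, 1.913, 0.0]
contact_force: [-1.0, -0.1, 0.6]
opening: 0.0124
grip_force: 0.2
```

Call:
{"op": "carry_out", "data": {"rows": [[0, 0, 0, 0, 0, 0, 1], [0, 0, 0, 0, 0, 0, 1], [0, 0, 0, 0, 0, 0, 1]]}}

```text
t: 17.3
tool_pos: [0.4192, -0.2457, 0.1322]
tool_rot: [2.49, 1.913, -0.0]
contact_force: [-0.4, -0.2, 3.1]
opening: 0.0072
grip_force: 51.6
```

```bash
cat >> h.py <<'E'
def place(off,up,L=.1222,y=-.0025):
    "TCP for the tablet held parallel to the panel, off from it, foot up above the plank"
    c,s=np.cos(np.radians(15)),np.sin(np.radians(15));n=.0045+off
    return S(n*c-L*s-up*s, y, .015+n*s+L*c+up*c)
E
python3 - <<'E'
import h;from h import *
h.setS([.4353,.2637],53.5)
p=np.array(get_obs()["tool_pos"])
u=p+[0,0,.2]
R=Rpan(53.5)
print(h.place(.004,.12),h.place(.004,.002),h.place(.003,0))
plan([(u,Rdown(-15)),([.50,-.05,.33],Rdown(-20)),([.49,.15,.33],Rdown(-36.5)),(h.place(.015,.10),R),(h.place(.006,.03),R),(h.place(.004,.002),R)])
E
```

```text
[0.39002236 0.29409369 0.2511472 ] [0.41457266 0.27592742 0.13716795] [0.41421231 0.27619407 0.13497728]
[0.0, 0.0, 0.0, -0.0, 0.001, -0.667] rows>= 4
[0.0, 0.0, 0.028, 0.7, 0.091, 0.007] rows>= 5
[0.0, 0.0, 0.092, 0.615, -0.259, 0.0] rows>= 4
[-0.083, -0.0, 0.0, 0.188, -0.501, 0.318] rows>= 4
[0.0, 0.0, 0.0, -0.0, -0.03, 0.233] rows>= 2
[0.0, 0.0, 0.0, 0.0, -0.007, 0.093] rows>= 1
```

Call:
{"op": "carry_out", "data": {"rows": [[0, 0, 0, 0, 0, -0.05, 1], [0, 0, 0, 0, 0, -0.15, 1], [0, 0, 0, 0, 0, -0.25, 1], [0, 0, 0, 0, 0, -0.35, 1], [0, 0, 0, 0, 0, -0.45, 1]]}}

```text
t: 17.8
tool_pos: [0.4181, -0.2446, 0.267]
tool_rot: [-2.489, -1.912, 0.001]
contact_force: [0.2, 0.4, -3.2]
opening: 0.0074
grip_force: 50.7
```

Call:
{"op": "carry_out", "data": {"rows": [[0, 0, 0, 0, 0, -0.1, 1], [0, 0, 0, 0, 0, -0.18, 1], [0, 0, 0, 0, 0, -0.217, 1], [0, 0, 0, 0, 0, -0.217, 1]]}}

```text
t: 18.2
tool_pos: [0.4192, -0.2455, 0.3331]
tool_rot: [2.49, 1.913, 0.0]
contact_force: [-0.3, 0.2, -4.9]
opening: 0.0075
grip_force: 50.7
```

Call:
{"op": "carry_out", "data": {"rows": [[0, 0, 0.005, 0.05, 0.007, 0, 1], [0, 0, 0.01, 0.15, 0.02, 0, 1], [0, 0, 0.015, 0.27, 0.035, 0, 1], [0, 0, 0.02, 0.39, 0.05, 0, 1], [0, 0, 0.025, 0.52, 0.068, 0, 1]]}}

```text
t: 18.7
tool_pos: [0.4781, -0.0983, 0.3289]
tool_rot: [-2.563, -1.811, 0.004]
contact_force: [0.8, -0.2, -4.0]
opening: 0.0071
grip_force: 50.7
```

Run:
```python
import h;from h import *
h.setS([.4353,.2637],53.5)
st();plan([([.49,.15,.33],Rdown(-36.5))])
```

```text
t 18.7 p [ 0.4781 -0.0983  0.3289] 
 [[ 0.334  0.943 -0.004]
 [ 0.943 -0.334  0.001]
 [-0.    -0.005 -1.   ]] F [ 0.8 -0.2 -4. ] op 0.007140356716574312 50.722947120666504
[-0.001, 0.0, 0.094, 0.793, -0.239, -0.003] rows>= 5
```

Call:
{"op": "carry_out", "data": {"rows": [[0, 0, 0.02, 0.14, -0.04, 0, 1], [0, 0, 0.04, 0.27, -0.08, 0, 1], [0, 0, 0.06, 0.4, -0.12, 0, 1], [0, 0, 0.075, 0.53, -0.16, 0, 1], [0, 0, 0.085, 0.66, -0.2, 0, 1]]}}

```text
t: 19.2
tool_pos: [0.4868, 0.1085, 0.3289]
tool_rot: [-2.783, -1.454, 0.007]
contact_force: [1.2, 0.4, -3.2]
opening: 0.0076
grip_force: 50.7
```

Call:
{"op": "carry_out", "data": {"rows": [[0, 0, 0.009, 0.1, -0.03, 0, 1], [0, 0, 0.009, 0.133, -0.04, 0, 1], [0, 0, 0.009, 0.133, -0.04, 0, 1]]}}

```text
t: 19.5
tool_pos: [0.5001, 0.1474, 0.3291]
tool_rot: [-2.8, -1.421, 0.007]
contact_force: [1.0, -0.6, -4.3]
opening: 0.0073
grip_force: 50.7
```

Run:
```python
import h;from h import *
h.setS([.4353,.2637],53.5)
st();R=Rpan(53.5);plan([(h.place(.015,.10),R)])
```

```text
t 19.5 p [0.5001 0.1474 0.3291] 
 [[ 0.591  0.807 -0.005]
 [ 0.807 -0.591 -0.001]
 [-0.004 -0.003 -1.   ]] F [ 1.  -0.6 -4.3] op 0.007296357324755755 50.71923851966858
[-0.084, 0.001, 0.002, 0.179, -0.531, 0.316] rows>= 4
```

Call:
{"op": "carry_out", "data": {"rows": [[-0.02, 0, 0, 0.04, -0.12, 0, 1], [-0.042, 0, 0, 0.09, -0.25, 0, 1], [-0.063, 0, 0, 0.13, -0.38, 0.05, 1], [-0.084, 0, 0, 0.165, -0.48, 0.15, 1], [-0.084, 0.001, 0.002, 0.179, -0.531, 0.25, 1]]}}

```text
t: 20.0
tool_pos: [0.402, 0.2854, 0.2551]
tool_rot: [2.593, 1.306, 0.178]
contact_force: [0.9, -0.5, -2.9]
opening: 0.0071
grip_force: 50.7
```

Run:
```python
import h;from h import *
h.setS([.4353,.2637],53.5)
c=get_image("top");s=get_image("scene")
A=cv2.resize(c["img"][130:230,105:230],None,fx=3.2,fy=3.2,interpolation=cv2.INTER_CUBIC)
B=cv2.resize(s["img"][110:285,140:265],None,fx=3.2,fy=3.2,interpolation=cv2.INTER_CUBIC)
o=np.zeros((B.shape[0],800,3),np.uint8);o[:A.shape[0],:400]=A;o[:,400:]=B;cv2.imwrite("pics/p1.png",o)
st();R=Rpan(53.5);plan([(h.place(.010,.06),R),(h.place(.006,.02),R),(h.place(.004,.004),R)])
```

```text
t 20.1 p [0.4002 0.2829 0.2496] 
 [[ 0.595  0.778  0.201]
 [ 0.803 -0.574 -0.158]
 [-0.008  0.256 -0.967]] F [ 1.  -0.9 -4.4] op 0.007169404386646866 50.698891282081604
[-0.001, 0.003, 0.0, 0.011, -0.026, 0.182] rows>= 2
[0.0, 0.0, 0.0, 0.0, -0.013, 0.133] rows>= 1
[0.0, 0.0, 0.0, 0.0, -0.007, 0.053] rows>= 1
```

View pics/p1.png

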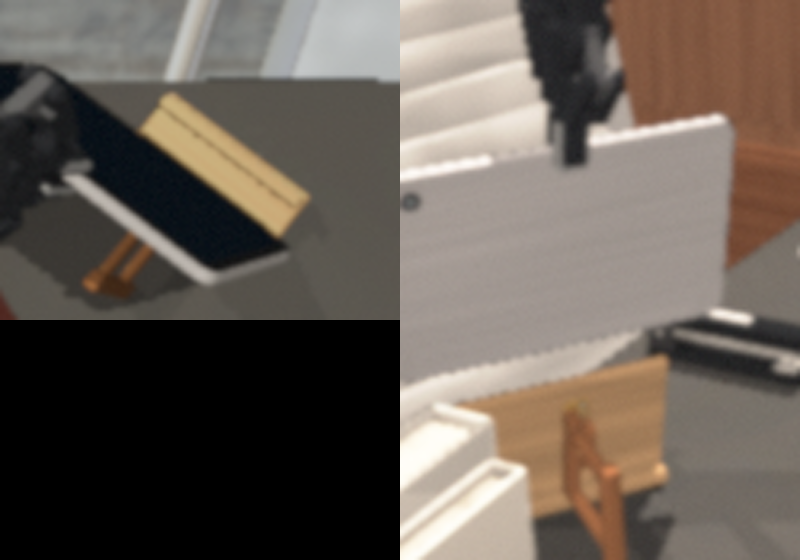

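The tablet hangs above the stand, parallel to the panel, with the dark screen facing the front and its right lower corner at (285,250) in the left crop. The leg is fully out at (110,280). Lowering it in.

Call:
{"op": "carry_out", "data": {"rows": [[0, 0.003, 0, 0.011, -0.01, 0.06, 1], [0, 0.003, 0, 0.011, -0.026, 0.12, 1], [0, 0.003, 0, 0.011, -0.026, 0.182, 1], [0, 0.003, 0, 0.011, -0.033, 0.25, 1], [0, 0.003, 0, 0.011, -0.038, 0.3, 1]]}}

```text
t: 20.6
tool_pos: [0.4177, 0.2778, 0.1664]
tool_rot: [2.597, 1.301, 0.188]
contact_force: [0.2, -0.1, -3.4]
opening: 0.0076
grip_force: 50.7
```

Call:
{"op": "carry_out", "data": {"rows": [[0, 0, 0, 0, -0.003, 0.02, 1], [0, 0, 0, 0, -0.006, 0.035, 1], [0, 0, 0, 0, -0.008, 0.05, 1], [0, 0, 0, 0, -0.008, 0.06, 1], [0, 0, 0, 0, -0.008, 0.06, 1]]}}

```text
t: 21.1
tool_pos: [0.4187, 0.2785, 0.1489]
tool_rot: [2.596, 1.305, 0.19]
contact_force: [-0.0, 0.9, -2.6]
opening: 0.0073
grip_force: 50.7
```

Run:
```python
import h;from h import *
h.setS([.4353,.2637],53.5)
st();R=Rpan(53.5);plan([(h.place(.004,.0),R)])
```

```text
t 21.1 p [0.4187 0.2785 0.1489] 
 [[ 0.595  0.774  0.217]
 [ 0.803 -0.577 -0.145]
 [ 0.013  0.261 -0.965]] F [-0.   0.9 -2.6] op 0.007340362133094109 50.72696149349213
[0.001, -0.004, -0.001, -0.016, -0.016, 0.043] rows>= 1
```

Call:
{"op": "carry_out", "data": {"rows": [[0, -0.004, 0, -0.008, -0.004, 0.01, 1], [0, -0.004, 0, -0.016, -0.008, 0.02, 1], [0, -0.004, 0, -0.016, -0.012, 0.03, 1], [0, -0.004, 0, -0.016, -0.012, 0.038, 1], [0, -0.004, 0, -0.016, -0.012, 0.038, 1]]}}

```text
t: 21.6
tool_pos: [0.4152, 0.2748, 0.1362]
tool_rot: [2.593, 1.301, 0.172]
contact_force: [0.4, -0.6, -3.1]
opening: 0.0072
grip_force: 50.7
```

Run:
```python
import h;from h import *
h.setS([.4353,.2637],53.5)
st();R=Rpan(53.5);plan([(h.place(.004,.0),R)])
```

```text
t 21.6 p [0.4152 0.2748 0.1362] 
 [[ 0.598  0.774  0.209]
 [ 0.802 -0.577 -0.156]
 [-0.     0.26  -0.966]] F [ 0.4 -0.6 -3.1] op 0.007171230209273557 50.71361839771271
[0.0, 0.0, -0.001, 0.002, -0.003, 0.002] rows>= 1
```

Call:
{"op": "carry_out", "data": {"rows": [[0, 0, 0, 0, -0.003, 0.004, 1], [0, 0, 0, 0, -0.003, 0.007, 1], [0, 0, 0, 0, -0.003, 0.007, 1]]}}

```text
t: 21.9
tool_pos: [0.4152, 0.2752, 0.1345]
tool_rot: [2.593, 1.301, 0.173]
contact_force: [-0.4, -0.4, -4.0]
opening: 0.0072
grip_force: 50.7
```

Call:
{"op": "carry_out", "data": {"rows": [[0, 0, 0, 0, -0.003, 0.003, 1], [0, 0, 0, 0, -0.003, 0.006, 1], [0, 0, 0, 0, -0.003, 0.006, 1]]}}

```text
t: 22.2
tool_pos: [0.4155, 0.2758, 0.1339]
tool_rot: [2.593, 1.3, 0.176]
contact_force: [-2.8, -0.6, 3.9]
opening: 0.0072
grip_force: 51.8
```

Touchdown on the plank. Leaning it back slightly, then releasing.

Call:
{"op": "carry_out", "data": {"rows": [[0, 0, 0, 0, -0.003, -0.003, 1], [0, 0, 0, 0, -0.006, -0.003, 1], [0, 0, 0, 0, -0.006, -0.003, 1]]}}

```text
t: 22.5
tool_pos: [0.4138, 0.2768, 0.1335]
tool_rot: [2.593, 1.301, 0.175]
contact_force: [-0.7, 0.1, 3.3]
opening: 0.0074
grip_force: 51.5
```

Call:
{"op": "carry_out", "data": {"rows": [[0, 0, 0, 0, 0, 0, 0.82], [0, 0, 0, 0, 0, 0, 0.75], [0, 0, 0, 0, 0, 0, 0.6], [0, 0, 0, 0, 0, 0, 0.3], [0, 0, 0, 0, 0, 0, 0]]}}

```text
t: 23.0
tool_pos: [0.4132, 0.2765, 0.1327]
tool_rot: [2.593, 1.301, 0.173]
contact_force: [0.2, -0.2, -0.1]
opening: 0.042
grip_force: 0.0
```

Call:
{"op": "carry_out", "data": {"rows": [[0, 0, 0, 0, 0, 0, -1], [0, 0, 0, 0, 0, 0, -1], [0, 0, 0, 0, 0, 0, -1], [0, 0, 0, 0, 0, -0.05, -1], [0, 0, 0, 0, 0, -0.12, -1]]}}

```text
t: 23.5
tool_pos: [0.4049, 0.2818, 0.1675]
tool_rot: [2.593, 1.3, 0.17]
contact_force: [0.0, 0.6, -0.4]
opening: 0.0854
grip_force: 0.0
```

Call:
{"op": "carry_out", "data": {"rows": [[0, 0, 0, 0, 0, -0.1, -1], [0, 0, 0, 0, 0, -0.2, -1], [0, 0, 0, 0, 0, -0.35, -1], [0, 0, 0, 0, 0, -0.45, -1], [0, 0, 0, 0, 0, -0.45, -1]]}}

```text
t: 24.0
tool_pos: [0.3787, 0.3053, 0.3058]
tool_rot: [2.595, 1.301, 0.19]
contact_force: [0.6, 0.1, 1.1]
opening: 0.0854
grip_force: 0.0
```

Run:
```python
import h;from h import *
c=get_image("top");s=get_image("scene")
A=cv2.resize(c["img"][130:230,105:230],None,fx=3.2,fy=3.2,interpolation=cv2.INTER_CUBIC)
B=cv2.resize(s["img"][110:285,140:265],None,fx=3.2,fy=3.2,interpolation=cv2.INTER_CUBIC)
C=cv2.resize(c["img"][140:240,210:450],None,fx=1.66,fy=1.66)
o=np.zeros((B.shape[0],800,3),np.uint8);o[:A.shape[0],:400]=A;o[:,400:]=B;o[340:340+C.shape[0],:C.shape[1]]=C;cv2.imwrite("pics/p2.png",o)
st()
```

```text
t 24.1 p [0.3776 0.3037 0.2998] 
 [[ 0.598  0.773  0.211]
 [ 0.802 -0.578 -0.153]
 [ 0.004  0.261 -0.965]] F [-0.   0.5 -0.5] op 0.08543674420700784 0.0
```

View pics/p2.png

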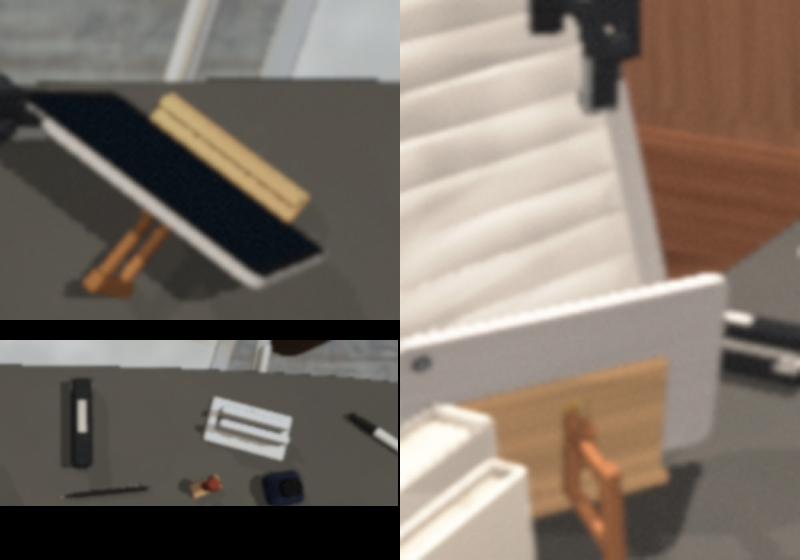

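The tablet stands in the trough behind the lip, leaning on the panel with the screen to the front. The leg is out, with its post at (92,285) in the left crop. The stapler, stamp, bottle and dock look undisturbed. One last numeric check of centring and leg angle.

Run:
```python
import h;from h import *
c=get_image("top");standpose(c);h.setS([.4353,.2637],53.5)
a=h.stnd(onz(c,119,168,.167));b=h.stnd(onz(c,185.6,219,.167));print(a,b,(a+b)/2)
print("post",h.stnd(onz(c,133.7,219,.089)))
```

```text
stand: origin [0.4352 0.2639] ang 53.2 len 0.145 n 44
[-0.0385  0.0772  0.167 ] [-0.0398 -0.1159  0.167 ] [-0.03915 -0.01935  0.167  ]
post [-0.1182  0.0014  0.089 ]
```

```bash
python3 -c "
from h import *
print(finish_job())"
```

```text
the job is handed in; nothing more can be done
None
```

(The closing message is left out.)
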